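# Change-out of the air filter on a quick coupler

### The job

Take the used air filter off the quick coupler on the air station: first lift the lock clip off the coupler's neck, then pull the spring sleeve back so that the filter pops loose, and let the sleeve spring fully forward again. Put the clip and the filter in the steel tray, the filter lying flat on the tray's floor and set down rather than dropped. Leave the other things on the desk where they are.

Things in the scene. Friction and masses are not known exactly. Their poses are not given: they have to be found in the camera images.
- station: Air station, fixed, base plate 290 x 100 x 10 mm. In a row along its x, on an axis 85 mm up: grey manifold block (x -130 to -85 mm, 90 wide, 105 high, gauge on top to 121), brass neck 20 x 20 mm (to -62), steel sleeve (to -2), dark barrel (to 28), filter. Origin: plate underside, below the axis, 28 mm behind the barrel's mouth. x: out of the mouth towards the filter; z up. Yaw varies.
- sleeve (a joint): How far the spring sleeve is pulled back (station -x, away from the filter), m: 0 = fully forward, 0.015 = back stop. Spring: about 6 N at 0, 12 N at the stop; let go, it snaps forward. With the clip on it moves 3 mm at most. Beyond about 10 mm it frees the filter, which an inner spring pushes out 22 mm in about 0.25 s (its nose tip stays 4 mm in the mouth); hold the sleeve back that long.
- sleeve_grip (a point): Centre of the sleeve, on the coupler axis 85 mm above the desk, moving with it (station x -32 mm at rest). Horizontal steel cylinder 60 mm long, 40 mm diameter, with a 48 mm rib about 8 mm long at each end; the 42 mm waist between is free to grip across the axis from above.
- clip_seat (a point): Point of the station where the clip's origin is while the clip sits on the neck: station (-73.5, 0, 61) mm. Fixed.
- clip: Lock clip, loose, black plastic, 80 g: saddle on the neck between manifold and sleeve; blocks the sleeve. 20 mm thick in its x (= station x when seated), 60 wide in y, 86 high. Origin: centre of its underside. Two legs 18.5 wide, 23 apart, 34 high; bridge 34 to 46 mm; tab above it 30 mm wide in y, up to 86 mm, to pinch across y. Lift 40 mm or more to clear the neck. It can stand on its legs.
- cartridge: Used filter, loose, 180 to 330 g: white square body 110 x 46 x 46 mm, grey cap 8 mm long at +x, steel nose 24 mm diameter, 29.5 mm long at -x, locked in the barrel. Origin: body centre; x along its length. In place at station (87, 0, 85) mm, axes as the station's, on a rest 30 mm wide, 62 mm high (station x 45 to 153). Once popped out, draw it 15 mm or more further along +x, then lift.
- tray: Open steel tray, fixed to the desk, outside 250 (x) x 220 (y) x 35 (z) mm, walls and floor 4 mm, empty. Origin: centre of its underside, z up. The tray may be at the station's left or right.
- tape: Roll of clear tape lying flat, 70 mm diameter, 20 mm high, beside the station. Not to be disturbed.
- marker: Marker pen, 130 x 15 x 15 mm, lying beside the station on the robot's side. Not to be disturbed.
- sanitiser: Standing bottle, 60 mm diameter, 120 mm high, on the left of the desk. Not to be disturbed.
- notepad: Notepad 100 x 75 x 14 mm on the left. Not to be disturbed.
- stapler: Stapler 140 mm long, 55 mm high, on the right. Not to be disturbed.
Things that resemble listed ones, but are neither listed nor needed, are in the scene too. What is shaped like the cartridge but blue or green is not meant.

How it is judged:
On the way, in this order (a step that is already met when the one before it is completed fails the run):
1. the lock clip is lifted off the neck (40 mm or more from its seat) (distance between clip and clip_seat above 0.04 m), for 0.1 s.
2. the sleeve is pulled back by more than 8 mm (value of joint sleeve above 0.008 m), for 0.05 s.
3. the filter has popped out by 15 mm or more and the sleeve has sprung forward to within 2 mm of its front stop (x of cartridge in the frame of station above 0.102 m and value of joint sleeve below 0.002 m), for 0.1 s.
At the end, for the whole second after the job is handed in: The filter lies level (0.2 rad) on the tray floor, at rest, its centre within 100 mm (x) and 90 mm (y) of the tray's and below 45 mm; the clip is at rest inside the tray walls, origin below 80 mm; the sleeve is within 2 mm of fully forward (x of cartridge in the frame of tray between -0.1 and 0.1 m and y of cartridge in the frame of tray between -0.09 and 0.09 m and z of cartridge in the frame of tray between -0.01 and 0.045 m and angle between cartridge's own x axis and vertical between 1.37 and 1.77 rad and linear speed of each of cartridge, clip below 0.02 m/s and x of clip in the frame of tray between -0.12 and 0.12 m and y of clip in the frame of tray between -0.105 and 0.105 m and z of clip in the frame of tray between -0.01 and 0.08 m and value of joint sleeve below 0.002 m); the robot touches nothing.
It fails at once if the filter is let go over the tray with its centre more than 75 mm above the tray's underside (dropped from about 50 mm or more) (x of cartridge in the frame of tray between -0.125 and 0.125 m and y of cartridge in the frame of tray between -0.11 and 0.11 m and z of cartridge in the frame of tray above 0.075 m and contact force between cartridge and anything else below 0.01 N).
It fails at once if a bystander is moved by more than 30 mm (distance of any of tape, marker, sanitiser, notepad, stapler from where it was at the start of the episode above 0.03 m).
It also fails if it takes over 61 s, if anything falls off the work surface, if the arm or the gripper's body presses on something with over 40 N, if the wrist force passes 120 N, or if a joint passes its speed limit or range.

### The arm

A 6-joint arm with a two-finger parallel gripper is mounted at the origin on the work surface. World frame = base frame: x ahead of the robot, y to its left, z up, the work surface at z = 0. Lengths are in m, angles in rad, forces in N, time in s.
With the tool pointing down it reaches from about 0.375 to 0.825 m from the base axis. Payload 5.5 kg.
Tool frame: the origin (TCP) lies between the finger pads; the fingertips stand 8 mm ahead of it and the grasp point (between the pads) lies 11 mm behind it; z points along the fingers, y is the line along which they close (so a half turn about z gives the same grasp; the last joint's range is limited). The gripper opens to 85 mm and grips with 20 to 120 N. Pads are 22 mm wide; open, the fingers measure 114 mm over their backs; the gripper's body (76 mm by 85 mm) begins 54 mm behind the grasp point. The pads swing forward as they close: fully open they stand 13 mm farther back than shut.
Start: joints at [-1.24, 0.314, -0.047, 1.21, 0, 1.571], TCP at [0.195, -0.567, 0.239] pointing down, gripper open.
Joint ranges: [-2.67, 2.67], [-0.69, 1.73], [-1.03, 1.25], [-2.08, 2.16], [-1.42, 1.45], [-3.14, 3.14]. Speed limits (rad/s): [2.39, 2.39, 3.01, 3.14, 3.14, 3.14].

### API

Orientations are given as a unit quaternion [x, y, z, w].
In Python, from workcell import arm, imaging gives the robot as it stands.
- The arm moves only by the shell command python3 -m handwheel 'ROWS' [OPENING] [FORCE]. ROWS is JSON, a list of rows, each an object with "travel": the shift along the tool's x, y, z in mm, a list of three; "twist": the turn, a rotation vector about the tool's x, y, z in rad, a list of three. In form: [{"travel": [x, y, z], "twist": [rx, ry, rz]}, ...]. A call has 1 to 5 rows; each row shifts and turns the commanded pose from where the row before left it, along the tool's axes as they then stand; what a row does not reach is not made up. A row lasts 1/10 s, in which the tool goes at most 50 mm and 8.59 degrees, less where a joint would pass 70% of its speed; a pose out of reach is approached as far as the arm can. A call with a gripper value outside its range is refused whole. OPENING is the finger opening in mm, from 0 to 85.4, set as the call begins (- or left out, the last holds). The fingers move at their own pace and stop on an object; FORCE is the grip in N (left out, the last holds). Time passes only in rows, so rows that do not move let the fingers close. It gives the time, the measured TCP pose, the force, the opening and the grip force at its end, in the units of the state.
- arm.read_state(): the state, without advancing time (a new reading comes with each control period).
- imaging.snapshot(name): name is "side" or "top"; returns a dict with "image" (400x640x3 uint8, blue, green, red), "fx", "fy", "cx", "cy" (pixels), "distortion" ([k1, k2, p1, p2, k3] as OpenCV has them; the pictures are not rectified), "view" (4x4, takes a point from world to camera coordinates). Camera axes: x right, y down, z forward; pixel columns grow to the right and rows downward; lengths in m; the calibration is good to about 2 mm. A picture is of the moment at which its call begins. There is no depth.
- arm.hand_in(): hands the job in; it is judged then, once.
The state is a dict: "time_s": time; "joint_positions": joint angles; "joint_velocities": joint speeds; "tau": joint torques, N m; "ee_pos": TCP position; "tcp_rot": TCP orientation; "wrist_force": force on the tool from outside, world axes, zero at the start; "ft_torque": the same for the moment, N m; "gripper_width": finger opening in m; "gripper_force": force on a finger pad.
Only numpy, scipy, OpenCV 4.12 (cv2) and the standard library are available. Lean on these libraries where they do the work, as an engineer would, in place of code of your own. Each camera call takes 0.05 s, during which the arm holds its last target. There are 200 camera calls.

## Working session

There is one attempt and no reset: what is moved stays moved. The work goes in short steps, Python scripts to look and compute and a shell command to move; the robot and the scene stay as the last step left them, time stands still between calls to the robot, and variables do not carry over. Pictures are saved under pics/ and viewed, at most 12 in all, crops included, and the job is handed in when it is done.

```bash
mkdir -p pics; ls; python3 - <<'E'
from workcell import arm, imaging
import cv2,numpy as np
for n in("top","side"):
    s=imaging.snapshot(n); cv2.imwrite(f"pics/{n}0.png",s["image"])
    print(n,s["fx"],s["fy"],s["cx"],s["cy"],s["distortion"]);print(np.round(s["view"],4).tolist())
print(arm.read_state())
E
```

```text
pics
top 503.92301595915336 503.92301595915336 307.35936746205425 205.93437847093213 [-0.09489073  0.          0.          0.          0.        ]
[[-0.0231, -0.9996, -0.0152, 0.0282], [-0.9959, 0.0243, -0.0868, 0.5416], [0.0872, 0.0132, -0.9961, 1.4823], [0.0, 0.0, 0.0, 1.0]]
side 462.32189602928713 462.32189602928713 315.07425946723055 204.12408680189972 [0.00480411 0.         0.         0.         0.        ]
[[-0.7013, -0.7128, 0.0108, 0.3869], [-0.4842, 0.4651, -0.7411, 0.3372], [0.5232, -0.525, -0.6713, 1.0226], [0.0, 0.0, 0.0, 1.0]]
{'time_s': 0.1, 'joint_positions': array([-1.24003599e+00,  3.14150871e-01, -4.80025487e-02,  1.21019747e+00,
        9.65554351e-06,  1.57082624e+00]), 'joint_velocities': array([-0.000932  , -0.00208678,  0.00147851, -0.000484  ,  0.0002219 ,
       -0.00100046]), 'tau': array([ 8.01435235e-04, -5.40768528e+01,  3.40538728e+01,  1.12188386e-02,
       -4.05157721e-06,  1.97834811e-05]), 'ee_pos': array([ 0.19469143, -0.56698462,  0.23851315]), 'tcp_rot': array([ 9.86358005e-01,  1.64612519e-01, -1.23211261e-04, -7.67468532e-04]), 'wrist_force': array([0.73706077, 0.49320315, 0.71877711]), 'ft_torque': array([-0.01392094, -0.0027736 ,  0.03149302]), 'gripper_force': 0.0, 'gripper_width': 0.08541586699068}
```

View pics/top0.png

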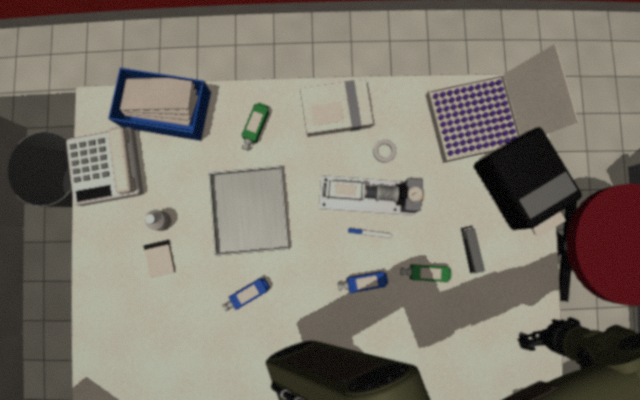

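View pics/side0.png

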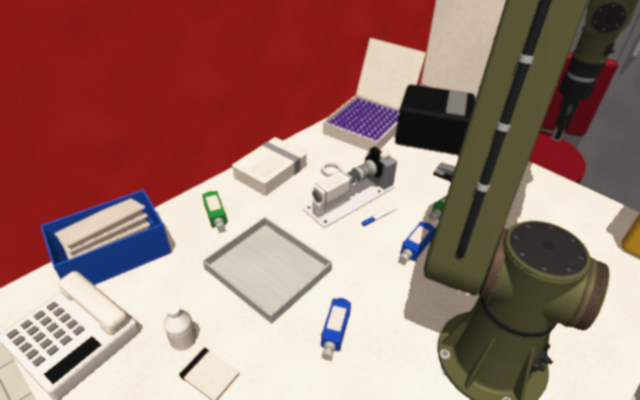

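The top view shows the station at about (370,193) with its mouth pointing left, and the tray at (250,210). Four things are filter-shaped: blue at (247,293) and (363,282), green at (255,124) and (428,272), and the white one on the station at (347,190). Only the white one is coloured as described and sits in the coupler. I'll confirm that in a crop.

```bash
cat > h.py <<'E'
import numpy as np, cv2
from workcell import arm, imaging
from scipy.spatial.transform import Rotation as R
def cal(s): 
    V=np.array(s["view"]);K=np.array([[s["fx"],0,s["cx"]],[0,s["fy"],s["cy"]],[0,0,1]]);return V,K,np.array(s["distortion"])
def ray(s,px,z):
    V,K,d=cal(s);u=cv2.undistortPoints(np.array([[px]],float),K,d)[0,0]
    r=V[:3,:3].T@np.array([u[0],u[1],1]);o=-V[:3,:3].T@V[:3,3];return o+r*(z-o[2])/r[2]
def proj(s,P):
    V,K,d=cal(s);return cv2.projectPoints(np.array(P,float).reshape(-1,1,3),cv2.Rodrigues(V[:3,:3])[0],V[:3,3],K,d)[0][:,0]
def crop(s,x0,y0,w,h,k,name):
    cv2.imwrite("pics/"+name,cv2.resize(s["image"][y0:y0+h,x0:x0+w],None,fx=k,fy=k,interpolation=cv2.INTER_CUBIC))
E
python3 - <<'E'
from h import *
s=imaging.snapshot("top"); crop(s,310,165,130,60,6,"c_top.png")
for p in [(210,173),(286,167),(290,249),(216,254)]: print("tray",ray(s,p,.035).round(3))
s=imaging.snapshot("side"); crop(s,295,135,110,95,6,"c_side.png")
E
```

```text
tray [0.648 0.305 0.035]
tray [0.66  0.076 0.035]
tray [0.415 0.069 0.035]
tray [0.405 0.289 0.035]
```

View pics/c_top.png

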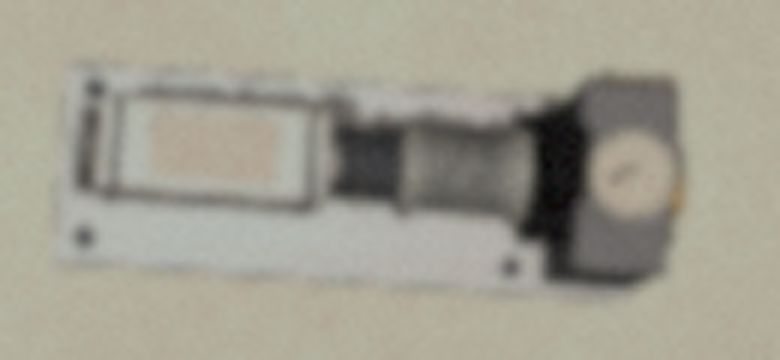

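View pics/c_side.png

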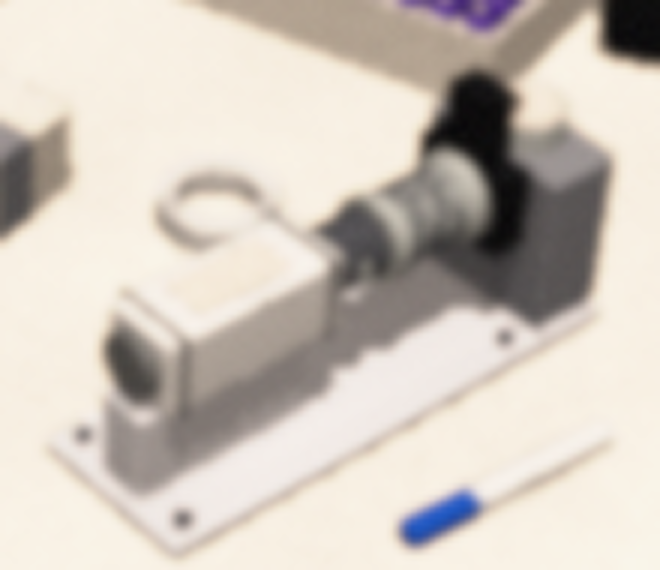

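```bash
cat > fit.py <<'E'
from h import *
from scipy.optimize import least_squares
t=imaging.snapshot("top");s=imaging.snapshot("side")
P=None
T=[((72,68),(P,-.05,.01)),((60,265),(P,.05,.01)),((403,167),(-.002,0,.085)),((535,168),(-.062,0,.085)),((632,172),(-.1075,0,.121)),((678,80),(-.13,-.045,.105)),((660,272),(-.13,.045,.105)),((312,110),(.032,-.023,.108)),((305,208),(.032,.023,.108))]
S=[((610,160),(-.13,.045,.105)),((180,552),(P,.05,.005)),((50,445),(P,-.05,.005))]
def pts(L,v): 
    c,n=np.cos(v[2]),np.sin(v[2]); return [(v[0]+c*(v[3] if a is None else a)-n*b, v[1]+n*(v[3] if a is None else a)+c*b,z) for _,(a,b,z) in L]
def res(v):
    return np.r_[(proj(t,pts(T,v))-[(310+p[0]/6,165+p[1]/6) for p,_ in T]).ravel(),(proj(s,pts(S,v))-[(295+p[0]/6,135+p[1]/6) for p,_ in S]).ravel()]
r=least_squares(res,[.54,-.17,1.57,.16],loss="soft_l1")
print(r.x.round(4));print(res(r.x).reshape(-1,2).round(1).tolist())
E
python3 fit.py
```

```text
[ 0.5701 -0.1803  1.49    0.1546]
[[-0.2, -0.0], [-0.1, -0.0], [-1.6, -0.1], [-2.8, 0.9], [-0.8, -0.2], [-1.1, 0.5], [0.8, -0.0], [2.9, -0.2], [3.3, -0.4], [0.5, -1.8], [0.4, 0.2], [-0.1, -0.6]]
```

```bash
sed -i 's/,((312,110).*(.032,.023,.108))\]/]/; s/(-.002,0,.085)/(-.002,0,.109)/; s/(-.062,0,.085)/(-.062,0,.109)/; s/^S=\[/S=[((482,82),(-.0735,0,.147)),/' fit.py
cat >> fit.py <<'E'
v=r.x;c,n=np.cos(v[2]),np.sin(v[2])
W=lambda a,b:(round(v[0]+c*a-n*b,4),round(v[1]+n*a+c*b,4))
print("clip",W(-.0735,0),"sleeve",W(-.032,0),"cart",W(.087,0))
from scipy.spatial.transform import Rotation as R
print(R.from_quat(arm.read_state()["tcp_rot"]).as_matrix().round(3))
E
python3 fit.py
```

```text
[ 0.5696 -0.1818  1.4881  0.1561]
[[-0.2, -0.0], [-0.1, -0.0], [-0.1, -0.9], [-0.9, 0.2], [-0.2, -0.0], [-0.5, 0.7], [1.3, 0.2], [-0.4, -0.3], [0.9, -1.9], [0.3, 0.2], [-0.1, -0.6]]
clip (np.float64(0.5636), np.float64(-0.255)) sleeve (np.float64(0.567), np.float64(-0.2137)) cart (np.float64(0.5768), np.float64(-0.0951))
[[ 0.946  0.325 -0.   ]
 [ 0.325 -0.946  0.   ]
 [-0.    -0.    -1.   ]]
```

```bash
cat > go.py <<'E'
# usage: go.py x y z  -> tool-frame delta mm and twist to station-aligned
import sys
from h import *
st=arm.read_state();M=R.from_quat(st["tcp_rot"]);p=np.array(st["ee_pos"])
a=1.4881-np.pi/2
G=R.from_matrix(np.array([[np.sin(1.4881)*0+np.cos(a+np.pi/2),np.cos(a),0],[np.sin(a+np.pi/2),np.sin(a),0],[0,0,-1]]))
print("t",st["time_s"],"p",p.round(4),"F",np.round(st["wrist_force"],1),"w",round(st["gripper_width"],4),"g",st["gripper_force"])
print("twist",(M.inv()*G).as_rotvec().round(4))
if len(sys.argv)>3: print("delta",(M.inv().apply(np.array(list(map(float,sys.argv[1:4])))-p)*1000).round(1))
E
H="python3 -m handwheel"
$H '[{"travel":[37.5,-14.6,0],"twist":[0,0,0]},{"travel":[37.5,-14.6,0],"twist":[0,0,0]},{"travel":[37.5,-14.6,0],"twist":[0,0,0]},{"travel":[37.5,-14.6,0],"twist":[0,0,0]},{"travel":[37.5,-14.6,0],"twist":[0,0,0]}]'
$H '[{"travel":[37.5,-14.6,0],"twist":[0,0,0]},{"travel":[37.5,-14.6,0],"twist":[0,0,0]},{"travel":[37.5,-14.6,0],"twist":[0,0,0]},{"travel":[37.5,-14.6,0],"twist":[0,0,0]},{"travel":[37.5,-14.6,0],"twist":[0,0,0]}]'
$H '[{"travel":[37.5,-14.6,0],"twist":[0,0,0]},{"travel":[37.5,-14.6,0],"twist":[0,0,0]},{"travel":[0,0,0],"twist":[0,0,0]}]'
python3 go.py .5636 -.255 .24
```

```text
time_s: 0.9
ee_pos: [0.3495, -0.4364, 0.2394]
tcp_rot: [0.986, 0.164, 0.0, 0.0]
wrist_force: [0.2, -0.5, -0.7]
gripper_width: 0.0857
gripper_force: 0.0
time_s: 1.4
ee_pos: [0.5033, -0.3064, 0.2395]
tcp_rot: [0.986, 0.165, 0.0, 0.0]
wrist_force: [0.4, -0.1, 0.8]
gripper_width: 0.0854
gripper_force: 0.0
time_s: 1.7
ee_pos: [0.5668, -0.2523, 0.2389]
tcp_rot: [0.986, 0.167, 0.001, -0.0]
wrist_force: [-1.4, -0.3, -0.1]
gripper_width: 0.0853
gripper_force: 0.0
t 1.7 p [ 0.5668 -0.2523  0.2389] F [-1.4 -0.3 -0.1] w 0.0853 g 0.0
twist [ 4.0000e-04 -1.9000e-03 -1.1522e+00]
delta [-3.9  1.5 -1.1]
```

```bash
H="python3 -m handwheel"
$H '[{"travel":[-3.9,1.5,0],"twist":[0,0,-0.144]},{"travel":[0,0,0],"twist":[0,0,-0.144]},{"travel":[0,0,0],"twist":[0,0,-0.144]},{"travel":[0,0,0],"twist":[0,0,-0.144]},{"travel":[0,0,0],"twist":[0,0,-0.144]}]' 60 30 >/dev/null
$H '[{"travel":[0,0,0],"twist":[0,0,-0.144]},{"travel":[0,0,0],"twist":[0,0,-0.144]},{"travel":[0,0,0],"twist":[0,0,-0.144]},{"travel":[0,0,0],"twist":[0,0,0]}]' >/dev/null
$H '[{"travel":[0,0,35],"twist":[0,0,0]},{"travel":[0,0,20],"twist":[0,0,0]},{"travel":[0,0,0],"twist":[0,0,0]},{"travel":[0,0,0],"twist":[0,0,0]}]' >/dev/null
python3 go.py .5638 -.253 .121
python3 - <<'E'
from h import *
s=imaging.snapshot("side"); crop(s,300,80,130,110,5,"c1.png")
t=imaging.snapshot("top"); cv2.imwrite("pics/t1_full.png",t["image"])
a=cv2.imread("pics/c1.png");b=cv2.resize(t["image"][160:225,340:440],(650,422),interpolation=2)
b=cv2.resize(t["image"][160:225,345:435],None,fx=5,fy=5,interpolation=2)[:, :]
im=np.zeros((600,800,3),np.uint8); a=cv2.resize(a,(440,372)); b=cv2.resize(b,(360,260)); im[:372,:440]=a; im[:260,440:]=b
cv2.imwrite("pics/c1.png",im)
E
```

```text
t 3.0 p [ 0.5601 -0.2584  0.1846] F [-0.7  0.4  0.6] w 0.0597 g 0.0
twist [-0.0006 -0.0001 -0.0075]
delta [ 5.8  3.3 63.6]
```

View pics/c1.png

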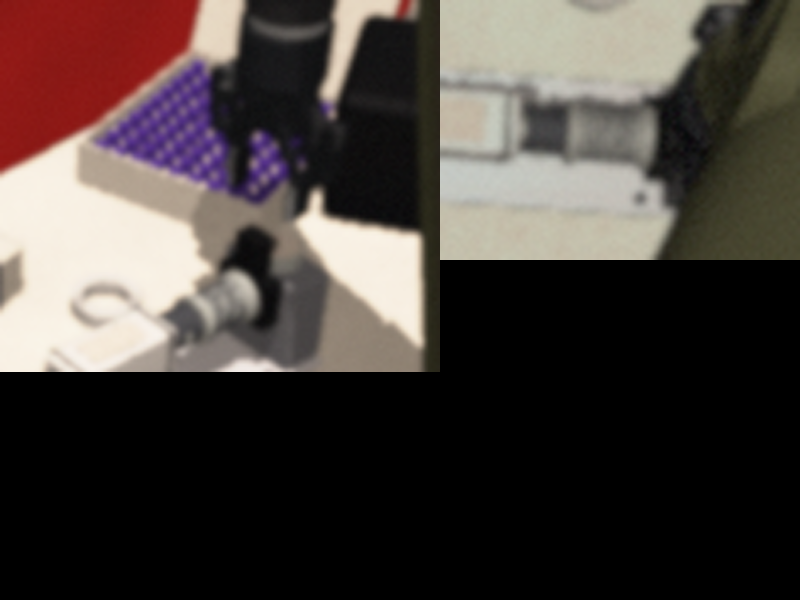

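The gripper's tips at crop (240,195) and (300,215) straddle the clip tab at (258,235), a few mm off as computed. I'll correct that, go down and pinch.

```bash
H="python3 -m handwheel"
$H '[{"travel":[5.8,3.3,0],"twist":[0,0,-0.007]},{"travel":[0,0,20],"twist":[0,0,0]},{"travel":[0,0,20],"twist":[0,0,0]},{"travel":[0,0,15],"twist":[0,0,0]},{"travel":[0,0,8],"twist":[0,0,0]}]' |grep -E "pos|force"
$H '[{"travel":[0,0,0],"twist":[0,0,0]},{"travel":[0,0,0],"twist":[0,0,0]},{"travel":[0,0,0],"twist":[0,0,0]},{"travel":[0,0,0],"twist":[0,0,0]},{"travel":[0,0,0],"twist":[0,0,0]}]' 10 40|grep -E "pos|force|width"
$H '[{"travel":[0,0,0],"twist":[0,0,0]},{"travel":[0,0,0],"twist":[0,0,0]},{"travel":[0,0,0],"twist":[0,0,0]},{"travel":[0,0,0],"twist":[0,0,0]}]' |grep -E "pos|force|width"
python3 go.py .5636 -.255 .121
```

```text
ee_pos: [0.5643, -0.2523, 0.1208]
wrist_force: [0.8, -0.1, 0.2]
gripper_force: 0.0
ee_pos: [0.5649, -0.2531, 0.1224]
wrist_force: [0.4, 1.1, 3.6]
gripper_width: 0.0295
gripper_force: 41.2
ee_pos: [0.5649, -0.2531, 0.1224]
wrist_force: [-0.4, -0.1, 5.6]
gripper_width: 0.0295
gripper_force: 41.5
t 4.5 p [ 0.5649 -0.2531  0.1224] F [-0.4 -0.1  5.6] w 0.0295 g 41.47309899330139
twist [0.0019 0.0005 0.0017]
delta [-2.  -1.2  1.4]
```

```bash
H="python3 -m handwheel"
$H '[{"travel":[0,0,-10],"twist":[0,0,0]},{"travel":[0,0,-20],"twist":[0,0,0]},{"travel":[0,0,-25],"twist":[0,0,0]},{"travel":[0,0,-25],"twist":[0,0,0]},{"travel":[0,0,-20],"twist":[0,0,0]}]' |grep -E "pos|force|width"
$H '[{"travel":[20,-6.8,0],"twist":[0,0,0]},{"travel":[35,-11.8,0],"twist":[0,0,0]},{"travel":[35,-11.8,0],"twist":[0,0,0]},{"travel":[35,-11.8,0],"twist":[0,0,0]},{"travel":[35,-11.8,0],"twist":[0,0,0]}]' |grep -E "pos|width"
$H '[{"travel":[35,-11.8,0],"twist":[0,0,0]},{"travel":[35,-11.8,0],"twist":[0,0,0]},{"travel":[35,-11.8,0],"twist":[0,0,0]},{"travel":[35,-11.8,0],"twist":[0,0,0]},{"travel":[35,-11.8,0],"twist":[0,0,0]}]' |grep -E "pos|width"
$H '[{"travel":[35,-11.8,0],"twist":[0,0,0]},{"travel":[35,-11.8,0],"twist":[0,0,0]},{"travel":[15,-5,0],"twist":[0,0,0]},{"travel":[0,0,0],"twist":[0,0,0]},{"travel":[0,0,0],"twist":[0,0,0]}]' |grep -E "pos|width"
python3 go.py .457 .18 .068
```

```text
ee_pos: [0.5641, -0.2529, 0.223]
wrist_force: [0.1, -0.1, -0.5]
gripper_width: 0.0296
gripper_force: 41.1
ee_pos: [0.5224, -0.0878, 0.2215]
gripper_width: 0.0295
ee_pos: [0.4778, 0.0914, 0.2217]
gripper_width: 0.0291
ee_pos: [0.4568, 0.1771, 0.2214]
gripper_width: 0.0294
t 6.5 p [0.4568 0.1771 0.2214] F [ 0.  -0.1 -0.2] w 0.0294 g 41.115700006484985
twist [-0.0001  0.0007  0.0025]
delta [  3.   -0.  153.4]
```

```bash
H="python3 -m handwheel"
$H '[{"travel":[0,0,40],"twist":[0,0,0]},{"travel":[0,0,40],"twist":[0,0,0]},{"travel":[0,0,40],"twist":[0,0,0]},{"travel":[0,0,22],"twist":[0,0,0]},{"travel":[0,0,5],"twist":[0,0,0]}]' |grep -E "pos|force|width"
$H '[{"travel":[0,0,4],"twist":[0,0,0]},{"travel":[0,0,3],"twist":[0,0,0]},{"travel":[0,0,0],"twist":[0,0,0]}]' |grep -E "pos|force|width"
python3 - <<'E'
from h import *
s=imaging.snapshot("side"); t=imaging.snapshot("top")
im=np.zeros((600,800,3),np.uint8)
im[:360,:500]=cv2.resize(s["image"][130:330,170:448],(500,360),interpolation=2)
im[360:600,:440]=cv2.resize(t["image"][155:265,200:402],(440,240),interpolation=2)
cv2.imwrite("pics/c2.png",im)
E
```

```text
ee_pos: [0.455, 0.1751, 0.0717]
wrist_force: [0.2, -0.6, -1.4]
gripper_width: 0.0295
gripper_force: 41.0
ee_pos: [0.458, 0.1774, 0.0683]
wrist_force: [-1.2, -0.6, -0.8]
gripper_width: 0.0294
gripper_force: 41.0
```

View pics/c2.png

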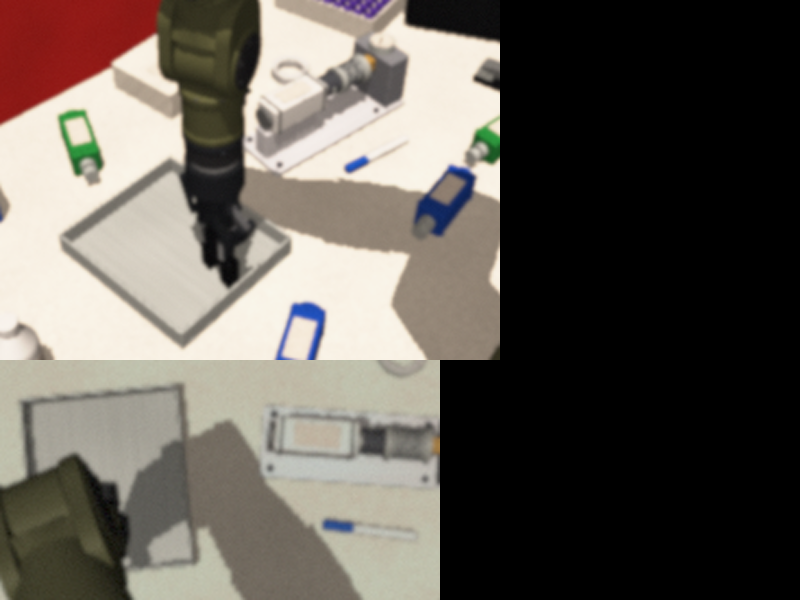

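```bash
H="python3 -m handwheel"
$H '[{"travel":[0,0,2],"twist":[0,0,0]},{"travel":[0,0,2],"twist":[0,0,0]},{"travel":[0,0,0],"twist":[0,0,0]}]' |grep -E "pos|_force"
$H '[{"travel":[0,0,0],"twist":[0,0,0]},{"travel":[0,0,0],"twist":[0,0,0]},{"travel":[0,0,0],"twist":[0,0,0]},{"travel":[0,0,0],"twist":[0,0,0]}]' 60 40|grep -E "pos|force|width"
$H '[{"travel":[0,0,-20],"twist":[0,0,0]},{"travel":[0,0,-40],"twist":[0,0,0]},{"travel":[0,0,-40],"twist":[0,0,0]},{"travel":[0,0,-40],"twist":[0,0,0]},{"travel":[0,0,-15],"twist":[0,0,0]}]' |grep -E "pos|force|width"
$H '[{"travel":[-20,7.4,0],"twist":[0,0,0]},{"travel":[-32,11.9,0],"twist":[0,0,0]},{"travel":[-32,11.9,0],"twist":[0,0,0]},{"travel":[-32,11.9,0],"twist":[0,0,0]},{"travel":[-32,11.9,0],"twist":[0,0,0]}]' 75|grep -E "pos"
$H '[{"travel":[-32,11.9,0],"twist":[0,0,0]},{"travel":[-32,11.9,0],"twist":[0,0,0]},{"travel":[-32,11.9,0],"twist":[0,0,0]},{"travel":[-32,11.9,0],"twist":[0,0,0]},{"travel":[-32,11.9,0],"twist":[0,0,0]}]' |grep -E "pos"
$H '[{"travel":[-32,11.9,0],"twist":[0,0,0]},{"travel":[-32,11.9,0],"twist":[0,0,0]},{"travel":[-10,3.7,0],"twist":[0,0,0]},{"travel":[0,0,0],"twist":[0,0,0]}]' |grep -E "pos|width"
python3 go.py .568 -.2137 .15
python3 - <<'E'
from h import *
t=imaging.snapshot("side"); cv2.imwrite("pics/c3.png",cv2.resize(t["image"][100:330,190:420],None,fx=2.5,fy=2.5,interpolation=2))
E
```

```text
ee_pos: [0.4583, 0.1778, 0.0652]
wrist_force: [-2.3, -0.6, 13.5]
gripper_force: 42.9
ee_pos: [0.4569, 0.1773, 0.0632]
wrist_force: [0.7, 0.3, 0.3]
gripper_width: 0.0599
gripper_force: 0.0
ee_pos: [0.4588, 0.1779, 0.2223]
wrist_force: [0.9, -0.1, -0.3]
gripper_width: 0.06
gripper_force: 0.0
ee_pos: [0.5, 0.024, 0.2182]
ee_pos: [0.5463, -0.1404, 0.218]
ee_pos: [0.5676, -0.2161, 0.2176]
gripper_width: 0.075
t 10.0 p [ 0.5676 -0.2161  0.2176] F [-0.7  0.1 -0.4] w 0.075 g 0.0
twist [-0.0008 -0.0003 -0.0005]
delta [ 2.4  0.3 67.6]
```

View pics/c3.png

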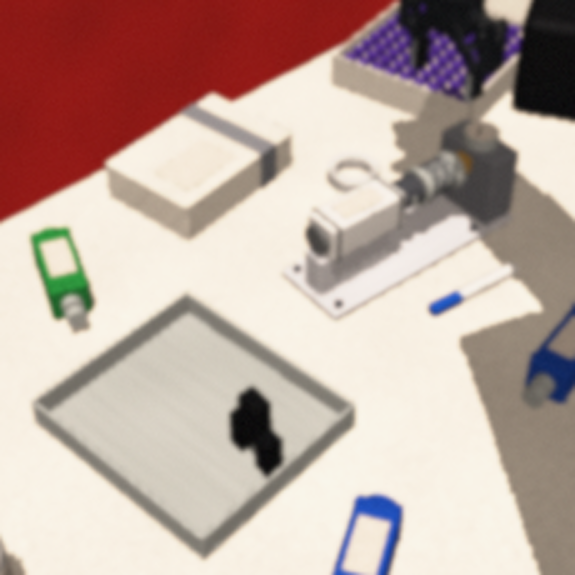

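Clip stands in the tray at crop (255,430), the brass neck is bare at (462,162), and the gripper is over the sleeve at (435,175). I'll go down and grip its waist.

```bash
H="python3 -m handwheel"
$H '[{"travel":[2.4,0.3,30],"twist":[0,0,0]},{"travel":[0,0,40],"twist":[0,0,0]},{"travel":[0,0,0],"twist":[0,0,0]},{"travel":[0,0,25],"twist":[0,0,0]},{"travel":[0,0,20],"twist":[0,0,0]}]' |grep -E "pos|wrist"
$H '[{"travel":[0,0,15],"twist":[0,0,0]},{"travel":[0,0,13],"twist":[0,0,0]},{"travel":[0,0,0],"twist":[0,0,0]}]' |grep -E "pos|wrist"
$H '[{"travel":[0,0,0],"twist":[0,0,0]},{"travel":[0,0,0],"twist":[0,0,0]},{"travel":[0,0,0],"twist":[0,0,0]},{"travel":[0,0,0],"twist":[0,0,0]},{"travel":[0,0,0],"twist":[0,0,0]}]' 20 80|grep -E "pos|force|width"
python3 go.py .568 -.2137 .074
python3 - <<'E'
from h import *
s=imaging.snapshot("side")
for p in [(187,297),(353,408),(205,555),(37,405)]: print("tray rim",ray(s,(190+p[0]/2.5,100+p[1]/2.5),.035).round(3))
print("clip top",ray(s,(190+252/2.5,100+395/2.5),.090).round(3))
E
```

```text
ee_pos: [0.5688, -0.2116, 0.1045]
wrist_force: [0.4, -0.1, -0.2]
ee_pos: [0.5674, -0.2116, 0.0748]
wrist_force: [-0.6, 0.5, -0.2]
ee_pos: [0.5694, -0.2128, 0.0771]
wrist_force: [-1.1, 1.0, 5.8]
gripper_width: 0.0381
gripper_force: 79.8
t 11.35 p [ 0.5694 -0.2128  0.0771] F [-1.1  1.   5.8] w 0.0381 g 79.82512593269348
twist [0.003  0.0001 0.0015]
delta [-1.  -1.4  3.1]
tray rim [0.653 0.098 0.035]
tray rim [0.412 0.081 0.035]
tray rim [0.384 0.302 0.035]
tray rim [0.637 0.308 0.035]
clip top [0.459 0.174 0.09 ]
```

```bash
H="python3 -m handwheel"
$H '[{"travel":[-4,0,0],"twist":[0,0,0]},{"travel":[-4,0,0],"twist":[0,0,0]},{"travel":[-4,0,0],"twist":[0,0,0]},{"travel":[-2,0,0],"twist":[0,0,0]},{"travel":[0,0,0],"twist":[0,0,0]}]'|grep -E "pos|force|width"
$H '[{"travel":[0,0,0],"twist":[0,0,0]},{"travel":[0,0,0],"twist":[0,0,0]},{"travel":[0,0,0],"twist":[0,0,0]},{"travel":[0,0,0],"twist":[0,0,0]}]'|grep -E "pos|force|width"
python3 - <<'E'
from h import *
t=imaging.snapshot("side"); cv2.imwrite("pics/c4.png",cv2.resize(t["image"][110:230,290:420],None,fx=4.5,fy=4.5,interpolation=2))
E
```

```text
ee_pos: [0.5683, -0.2241, 0.0771]
wrist_force: [0.0, 10.9, 9.3]
gripper_width: 0.0378
gripper_force: 80.3
ee_pos: [0.5683, -0.2238, 0.077]
wrist_force: [-0.8, 10.7, 7.9]
gripper_width: 0.038
gripper_force: 80.3
```

View pics/c4.png

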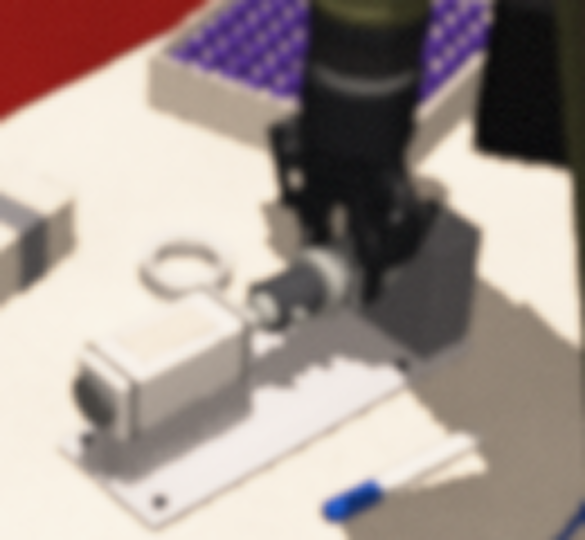

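Filter has popped: the nose is visible in the gap at (265,300). I'll release the sleeve and move over the filter.

```bash
H="python3 -m handwheel"
$H '[{"travel":[0,0,0],"twist":[0,0,0]},{"travel":[0,0,0],"twist":[0,0,0]},{"travel":[0,0,0],"twist":[0,0,0]},{"travel":[0,0,0],"twist":[0,0,0]},{"travel":[0,0,0],"twist":[0,0,0]}]' 75 |grep -E "pos|force|width"
$H '[{"travel":[0,0,-15],"twist":[0,0,0]},{"travel":[0,0,-30],"twist":[0,0,0]},{"travel":[0,0,-30],"twist":[0,0,0]},{"travel":[0,0,-15],"twist":[0,0,0]},{"travel":[0,0,0],"twist":[0,0,0]}]'|grep -E "pos|wrist"
$H '[{"travel":[30,0,0],"twist":[0,0,0]},{"travel":[35,0,0],"twist":[0,0,0]},{"travel":[35,0,0],"twist":[0,0,0]},{"travel":[35,0,0],"twist":[0,0,0]},{"travel":[17,0,0],"twist":[0,0,0]}]'|grep -E "pos|wrist"
python3 - <<'E'
from h import *
t=imaging.snapshot("side"); cv2.imwrite("pics/c5.png",cv2.resize(t["image"][90:230,280:420],None,fx=4.2,fy=4.2,interpolation=2))
E
python3 go.py .579 -.073 .074
```

```text
ee_pos: [0.5669, -0.2268, 0.0753]
wrist_force: [-0.2, 1.0, -0.8]
gripper_width: 0.0751
gripper_force: 0.0
ee_pos: [0.5687, -0.2274, 0.168]
wrist_force: [0.2, -0.3, 0.3]
ee_pos: [0.5785, -0.0726, 0.1639]
wrist_force: [-0.7, 0.1, 0.7]
t 13.9 p [ 0.5788 -0.0712  0.164 ] F [0.8 0.9 0.2] w 0.075 g 0.0
twist [-0.0019 -0.0017  0.005 ]
delta [-1.9  0.5 90. ]
```

View pics/c5.png

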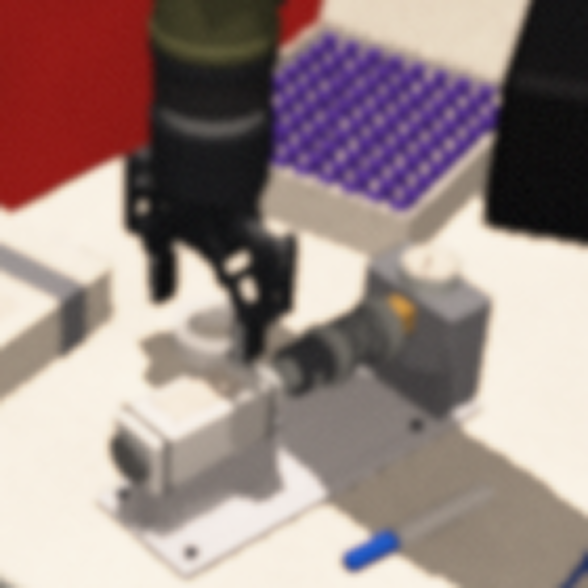

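Sleeve is forward, at (350,340), and the filter body at (200,430) is popped out below the open fingers. Now I'll grasp it.

```bash
H="python3 -m handwheel"
$H '[{"travel":[-1,0.5,25],"twist":[0,0,0]},{"travel":[0,0,25],"twist":[0,0,0]},{"travel":[0,0,20],"twist":[0,0,0]},{"travel":[0,0,15],"twist":[0,0,0]},{"travel":[0,0,5],"twist":[0,0,0]}]'|grep -E "pos|wrist"
$H '[{"travel":[0,0,0],"twist":[0,0,0]},{"travel":[0,0,0],"twist":[0,0,0]},{"travel":[0,0,0],"twist":[0,0,0]},{"travel":[0,0,0],"twist":[0,0,0]},{"travel":[0,0,0],"twist":[0,0,0]}]' 30 60|grep -E "pos|force|width"
$H '[{"travel":[6,0,0],"twist":[0,0,0]},{"travel":[8,0,0],"twist":[0,0,0]},{"travel":[8,0,0],"twist":[0,0,0]},{"travel":[4,0,0],"twist":[0,0,0]},{"travel":[0,0,0],"twist":[0,0,0]}]'|grep -E "pos|force|width"
$H '[{"travel":[0,0,-15],"twist":[0,0,0]},{"travel":[0,0,-25],"twist":[0,0,0]},{"travel":[0,0,-25],"twist":[0,0,0]},{"travel":[0,0,-15],"twist":[0,0,0]},{"travel":[0,0,0],"twist":[0,0,0]}]'|grep -E "pos|force|width"
python3 go.py .562 .2 .02
```

```text
ee_pos: [0.5778, -0.0767, 0.0727]
wrist_force: [-0.4, -0.2, -0.3]
ee_pos: [0.5804, -0.0764, 0.0762]
wrist_force: [1.0, -0.1, 3.5]
gripper_width: 0.0454
gripper_force: 61.9
ee_pos: [0.5826, -0.05, 0.0762]
wrist_force: [0.5, -2.3, 5.7]
gripper_width: 0.0455
gripper_force: 62.3
ee_pos: [0.583, -0.0495, 0.1571]
wrist_force: [0.2, 0.5, -1.8]
gripper_width: 0.0453
gripper_force: 61.7
t 15.9 p [ 0.583  -0.0495  0.1571] F [ 0.2  0.5 -1.8] w 0.0453 g 61.7102837562561
twist [ 0.003  -0.0007  0.0023]
delta [246.9 -41.4 137.2]
```

```bash
H="python3 -m handwheel"
$H '[{"travel":[17,-3,0],"twist":[0,0,0]},{"travel":[35,-6,0],"twist":[0,0,0]},{"travel":[35,-6,0],"twist":[0,0,0]},{"travel":[35,-6,0],"twist":[0,0,0]},{"travel":[35,-6,0],"twist":[0,0,0]}]'|grep -E "pos"
$H '[{"travel":[35,-6,0],"twist":[0,0,0]},{"travel":[35,-6,0],"twist":[0,0,0]},{"travel":[20,-2.4,0],"twist":[0,0,0]},{"travel":[0,0,0],"twist":[0,0,0]},{"travel":[0,0,0],"twist":[0,0,0]}]'|grep -E "pos|width"
$H '[{"travel":[0,0,20],"twist":[0,0,0]},{"travel":[0,0,30],"twist":[0,0,0]},{"travel":[0,0,30],"twist":[0,0,0]},{"travel":[0,0,20],"twist":[0,0,0]},{"travel":[0,0,0],"twist":[0,0,0]}]'|grep -E "pos|wrist"
python3 - <<'E'
from h import *
t=imaging.snapshot("side"); cv2.imwrite("pics/c6.png",cv2.resize(t["image"][150:330,190:370],None,fx=3,fy=3,interpolation=2))
E
python3 go.py .562 .2 .02
```

```text
ee_pos: [0.5657, 0.1107, 0.1534]
ee_pos: [0.559, 0.2, 0.1537]
gripper_width: 0.0455
ee_pos: [0.5573, 0.1973, 0.0516]
wrist_force: [-0.3, -0.4, -1.5]
t 17.45 p [0.5587 0.1979 0.0536] F [ 0.  -0.  -1.2] w 0.0455 g 61.76437854766846
twist [-0.0041  0.0019  0.0004]
delta [ 2.5  3.3 33.5]
```

View pics/c6.png

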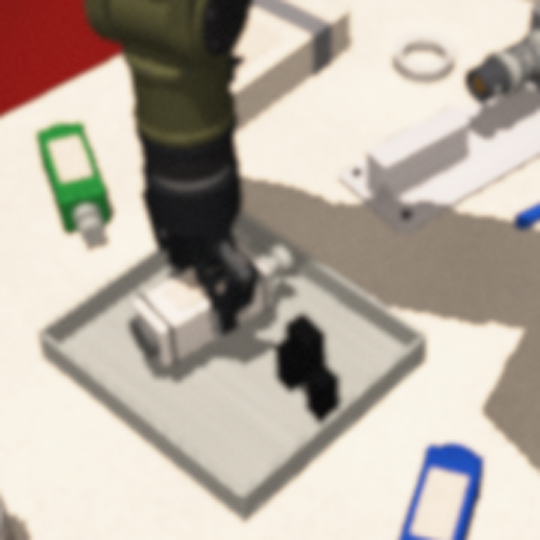

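Filter hangs level inside the tray, at (200,310), clear of the clip at (310,370). I'll set it down.

```bash
H="python3 -m handwheel"
$H '[{"travel":[2,3,10],"twist":[0,0,0]},{"travel":[0,0,10],"twist":[0,0,0]},{"travel":[0,0,8],"twist":[0,0,0]},{"travel":[0,0,3],"twist":[0,0,0]},{"travel":[0,0,1],"twist":[0,0,0]}]'|grep -E "pos|wrist"
$H '[{"travel":[0,0,1],"twist":[0,0,0]},{"travel":[0,0,1],"twist":[0,0,0]},{"travel":[0,0,0],"twist":[0,0,0]}]'|grep -E "pos|wrist"
```

```text
ee_pos: [0.5633, 0.201, 0.0228]
wrist_force: [-0.8, -0.5, -1.8]
ee_pos: [0.5638, 0.2012, 0.0215]
wrist_force: [-0.0, 0.6, -1.9]
```

```bash
H="python3 -m handwheel"
$H '[{"travel":[0,0,1],"twist":[0,0,0]},{"travel":[0,0,1],"twist":[0,0,0]},{"travel":[0,0,1],"twist":[0,0,0]},{"travel":[0,0,0],"twist":[0,0,0]}]'|grep -E "pos|wrist"
$H '[{"travel":[0,0,0.5],"twist":[0,0,0]},{"travel":[0,0,0.5],"twist":[0,0,0]},{"travel":[0,0,0],"twist":[0,0,0]}]'|grep -E "pos|wrist"
```

```text
ee_pos: [0.5637, 0.2011, 0.0183]
wrist_force: [1.0, -0.3, -2.6]
ee_pos: [0.5637, 0.2011, 0.0182]
wrist_force: [-2.5, -0.9, 6.9]
```

Contact with the tray floor. Release and go up.

```bash
H="python3 -m handwheel"
$H '[{"travel":[0,0,0],"twist":[0,0,0]},{"travel":[0,0,0],"twist":[0,0,0]},{"travel":[0,0,0],"twist":[0,0,0]},{"travel":[0,0,0],"twist":[0,0,0]}]' 66 40|grep -E "pos|force|width"
$H '[{"travel":[0,0,-15],"twist":[0,0,0]},{"travel":[0,0,-30],"twist":[0,0,0]},{"travel":[0,0,-40],"twist":[0,0,0]},{"travel":[0,0,-40],"twist":[0,0,0]},{"travel":[0,0,-40],"twist":[0,0,0]}]'|grep -E "pos|wrist"
$H '[{"travel":[0,0,-20],"twist":[0,0,0]},{"travel":[0,0,0],"twist":[0,0,0]},{"travel":[0,0,0],"twist":[0,0,0]}]'|grep -E "pos|wrist"
python3 - <<'E'
from h import *
t=imaging.snapshot("side"); cv2.imwrite("pics/c7.png",cv2.resize(t["image"][130:330,190:410],None,fx=3,fy=3,interpolation=2)[:600,:660])
E
```

```text
ee_pos: [0.5637, 0.2011, 0.0172]
wrist_force: [0.3, -0.7, -0.8]
gripper_width: 0.066
gripper_force: 0.0
ee_pos: [0.5634, 0.201, 0.1837]
wrist_force: [-0.5, 0.7, -0.2]
ee_pos: [0.5638, 0.2011, 0.2021]
wrist_force: [-0.2, -0.0, -0.2]
```

View pics/c7.png

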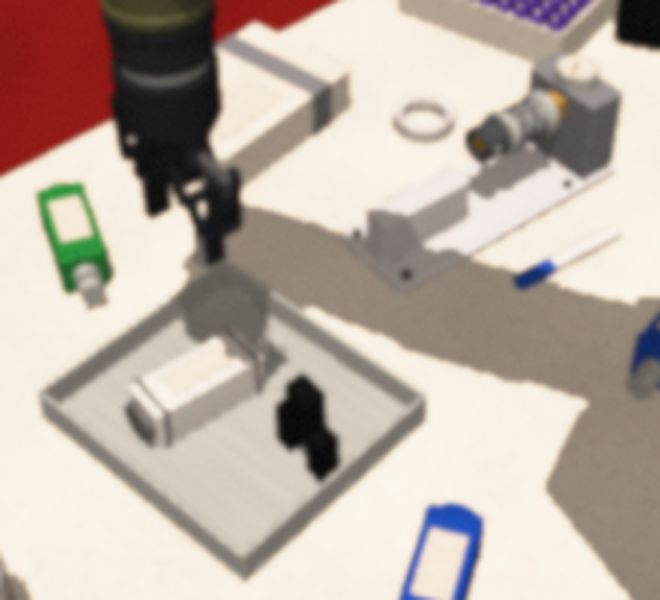

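The filter lies flat in the tray at (195,390) and the clip stands at (305,425). The sleeve is forward and the bystanders in view are untouched. Handing in.

```bash
python3 -c "
from workcell import arm
print(arm.hand_in())"
```

```text
the job is handed in; nothing more can be done
None
```

The job is handed in at about 20 s of the 61 s allowed: the last picture shows the filter flat and the clip standing in the tray with the sleeve fully forward, but the hand-in call returned no verdict.

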